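Eject a charged battery pack from a push-push dock

TASK

Take the battery pack with the two round contacts on top out of the charging dock: press it deeper, without forcing it against the bottom, until its push-push latch lets go, let it spring up, draw it out and stand it upright in the open battery box. Leave the other pack latched in the dock, and do not disturb the wheel, the glue bottle and the screwdriver.

Things in the scene. Friction and masses are not known exactly. Their poses are not given: they have to be found in the camera images.
- dock: Black charging dock fixed to the table, 100 mm high, two upright bays open at the top. Origin on the table below the middle of the bays; x towards its thick rear wall (aluminium strip on top), y from right to left bay, z up. Spans x -34.5 to +54.5, y -65.5 to +65.5 mm. Bays at y = +38 (left) and -38 (right), openings 53 mm (x) by 39 mm (y): a pack has 1.5 mm of play all round.
- bay_left (a point): Centre of the mouth of the left (+y) bay, level with the dock's top face, 100 mm above the table.
- bay_right (a point): Centre of the mouth of the right (-y) bay, level with the dock's top face.
- ejector_left (a joint): Sprung floor of the left bay. Value in m: about 0 = latched (at the start), +0.034 = sprung up, negative = pressed deeper. Push-push: pressed 4 to 9 mm deeper (differs with wear, cannot be seen) and let up, it unlatches and lifts the pack to +0.034 in half a second. Pressing takes 7 to 12 N, about constant; about 2 mm past the release depth is a solid stop, where the force climbs steeply; over about 25 N is forcing it. Pressed fully down again it relatches.
- ejector_right (a joint): Sprung floor of the right bay, the same mechanism and values as ejector_left.
- pack_center (a point): Centre of the wanted pack: grey hard-case block 50 mm (x) by 36 mm (y) by 80 mm high (z up), 0.19 to 0.31 kg, black band round it, two round brass-rimmed contacts on its flat top. Starts in either bay, axes along the dock's, its top only 2 to 3 mm above the dock: too little to grip. Sprung up, its top stands about 36 mm above the dock, merely guided by the bay.
- other_pack_center (a point): Centre of the other pack, of the same size and case, with one long rectangular brass-rimmed contact on its top. It stays latched in its bay.
- tray: Open aluminium battery box fixed to the table, 150 mm (x) by 140 mm (y) by 35 mm high, walls and floor 4 mm thick. Origin on the table under its centre, axes along its sides. The pack stands anywhere on its floor.
- wheel: Bystander: a spare car wheel lying flat, black tyre 66 mm across, 26 mm high. Origin at the centre of its underside.
- glue: Bystander: a small white bottle 36 mm across, 75 mm high, standing. Origin at the centre of its underside.
- driver: Bystander: a screwdriver 170 mm long lying on the table.
- pack: The wanted pack itself, same axes as pack_center; origin at the centre of its underside, 40 mm below pack_center.
Not all that is in view belongs to the job. What is shaped like the pack but blue or turquoise is not meant.

How it is judged:
By the outcome, as a careful person would: the job done as asked, in the order asked, and still so for the second after the job is handed in, with the robot touching nothing.
It also fails if it takes over 54 s, if anything falls off the work surface, if the arm or the gripper's body presses on something with over 40 N, if the wrist force passes 120 N, or if a joint passes its speed limit or range.

ROBOT

A 7-joint arm with a two-finger parallel gripper is mounted at the origin on the work surface. World frame = base frame: x ahead of the robot, y to its left, z up, the work surface at z = 0. Lengths are in m, angles in rad, forces in N, time in s.
With the tool pointing down it reaches from about 0.4 to 0.9 m from the base axis. Payload 5.5 kg.
Tool frame: the origin (TCP) lies midway between the tips of the shut fingers; the grasp point (between the pads) lies 19 mm behind it (arm.grip_point_offset is the distance from the TCP to the grasp point, in m); z points along the fingers, y is the line along which they close (so a half turn about z gives the same grasp; the last joint's range is limited). The gripper opens to 92 mm and grips with 3 to 60 N. Pads are 19 mm wide; open, the fingers measure 130 mm over their backs; the gripper's body (75 mm by 190 mm) begins 47 mm behind the grasp point.
Start: joints at [-0.896, 0.501, -0.427, 1.55, 0.221, 1.138, -0.21], TCP at [0.26, 0.596, 0.227] pointing down, gripper open.
Joint ranges: [-2.88, 2.88], [-0.31, 2.03], [-1.54, 1.56], [0.2, 2.42], [-1.41, 4.55], [0.19, 2.02], [-2.57, 2.57]. Speed limits (rad/s): [2.57, 2.57, 3.14, 3.14, 3.14, 3.14, 3.14].

INTERFACE

Orientations are given as a unit quaternion [w, x, y, z].
In Python, from workcell import get_state, eyes, arm, silhouettes gives the robot as it stands.
- The arm moves only by the tool drive_tool, never from a script. Its argument "targets" is text: rows parted by semicolons, each of 6 numbers parted by spaces: the shift along the world's x, y, z in m, then the turn, a rotation vector about the world's x, y, z in degrees. A call has 1 to 5 rows; each row shifts and turns the commanded pose from where the row before left it; what a row does not reach is not made up. A row lasts 1/12 s, in which the tool goes at most 41.7 mm and 7.16 degrees, less where a joint would pass 70% of its speed; a pose out of reach is approached as far as the arm can. A call with a gripper value outside its range is refused whole. "fingers" is the closure in counts, from 0 (fully open) to 255 (shut), set as the call begins (left out, the last holds). The fingers move at their own pace and stop on an object; the grip force is fixed at half the most. Time passes only in rows, so rows that do not move let the fingers close. It gives the time, the measured TCP pose, the force, the opening and the grip force at its end, in the units of the state.
- get_state(): the state, without advancing time (a new reading comes with each control period).
- eyes.camera(name): name is "side" or "top" or "wrist"; returns a dict with "color" (400x640x3 uint8, red, green, blue), "camera_matrix" (3x3 intrinsics, pixels), "rvec" (rotation vector, rad) and "tvec" (3), from world to camera coordinates, as OpenCV has them; the wrist camera has in their place "mount" (4x4, takes a point from camera to tool coordinates, whose origin is the TCP and whose axes are the flange's). Camera axes: x right, y down, z forward; pixel columns grow to the right and rows downward; lengths in m; the calibration is good to about 2 mm. A picture is of the moment at which its call begins: read the wrist's pose just before it. There is no depth.
- arm.hand_in(): hands the job in; it is judged then, once.
Trained networks look in the newest picture that a camera, given by its name, has taken for a name from the list of things; names that differ only in an ending like _2 or _b are one class to them, and where a whole thing is asked for, a point or a joint stands for the part that bears it (a point fixed in the world has none). Each returns a list of dicts, best first, with "conf" (0 to 1); they miss things now and then, are a little off and sometimes report something else, mostly with a low value. They report only what shows in the picture. A call takes as long as a camera call. They do not tell look-alikes from the thing itself.
- silhouettes(thing, camera): "pixels" (400x640 bool, what is visible of it) and "at" ([column, row] in pixels, amid what is visible of it).
The state is a dict: "t": time; "qpos": joint angles; "qvel": joint speeds; "tau": joint torques, N m; "tcp_pos": TCP position; "orientation": TCP orientation; "wrist_force": force on the tool from outside, world axes, zero at the start; "moment": the same for the moment, N m; "gripper_width": opening from 0.0 (shut) to 1.0 (fully open); "finger_force": force on a finger pad.
Only numpy, scipy, OpenCV 4.12 (cv2) and the standard library are available. Lean on these libraries where they do the work, as an engineer would, in place of code of your own. Each camera call takes 0.05 s, during which the arm holds its last target. There are 200 camera calls.

## Working session

There is one attempt and no reset: what is moved stays moved. The work goes in short steps, Python scripts to look and compute and a tool call to move; the robot and the scene stay as the last step left them, time stands still between calls to the robot, and variables do not carry over. Pictures are saved under pics/ and viewed, at most 10 in all, crops included, and the job is handed in when it is done.

Besides the shell and the picture viewer there is one more tool, called as name(argument=value, ...), one argument or row to a line, values as JSON. drive_tool: Moves the arm, as the interface text tells. Its arguments: {"type":"object","properties":{"targets":{"type":"string"},"fingers":{"type":"number"}},"required":["targets"]}

```bash
ls; mkdir -p pics; python3 - <<'E'
from workcell import get_state, eyes, arm, silhouettes
import cv2,numpy as np
s=get_state();print({k:np.round(v,3) for k,v in s.items()}, arm.grip_point_offset)
ims=[]
for c in ["side","top","wrist"]:
    d=eyes.camera(c);cv2.imwrite(f"pics/{c}0.png",d["color"][:,:,::-1])
    ims.append(d["color"][:,:,::-1])
    for t in ["dock","pack","other_pack_center","tray","wheel","glue","driver"]:
        for r in silhouettes(t,c)[:3]:
            ys,xs=np.where(r["pixels"]);print(c,t,round(r["conf"],2),np.round(r["at"]),xs.min(),xs.max(),ys.min(),ys.max(),len(xs))
    if c=="wrist":print(np.round(d["mount"],3))
    else: print(c,-cv2.Rodrigues(d["rvec"])[0].T@np.ravel(d["tvec"]), d["camera_matrix"])
cv2.imwrite("pics/both0.png",cv2.resize(np.vstack(ims[:2]),None,fx=.75,fy=.75))
E
```

```text
pics
{'t': np.float64(0.0), 'qpos': array([-0.896,  0.502, -0.427,  1.551,  0.221,  1.138, -0.21 ]), 'qvel': array([-0.002, -0.   , -0.003,  0.   , -0.   ,  0.002, -0.   ]), 'tau': array([ 1.0000e-03, -5.6660e+01, -5.8150e+00, -2.7911e+01, -6.8000e-02,
        3.1000e-02,  0.0000e+00]), 'tcp_pos': array([0.26 , 0.595, 0.226]), 'orientation': array([-0.   ,  0.204,  0.979, -0.001]), 'wrist_force': array([ 0.206, -0.138, -0.757]), 'moment': array([ 0.003, -0.001, -0.045]), 'finger_force': np.float64(0.0), 'gripper_width': np.float64(1.001)} 0.0188
side dock 0.88 [342. 158.] 319 374 119 191 2593
side dock 0.53 [236. 260.] 208 291 252 264 688
side pack 0.92 [290. 153.] 278 303 135 171 771
side pack 0.83 [353. 110.] 341 362 105 127 316
side pack 0.67 [345. 126.] 331 356 121 135 261
side other_pack_center 0.49 [357. 146.] 345 367 140 154 231
side tray 0.71 [344. 160.] 319 374 121 190 2395
side tray 0.58 [335. 351.] 286 382 304 399 7993
side wheel 0.57 [394. 235.] 379 410 221 250 787
side wheel 0.2 [358. 149.] 344 368 140 154 242
side glue 0.69 [316. 227.] 308 325 214 244 422
side driver 0.
[... 226 characters left out ...]
] 360 439 189 251 2087
top pack 0.85 [464. 230.] 445 482 216 245 755
top pack 0.59 [403. 159.] 390 419 143 175 668
top pack 0.57 [424. 219.] 410 433 204 231 451
top other_pack_center 0.59 [387. 227.] 373 398 216 245 505
top tray 0.57 [181. 205.] 142 220 168 243 4836
top wheel 0.95 [297. 266.] 280 309 250 281 756
top glue 0.78 [294. 187.] 288 303 181 197 221
top driver 0.89 [272. 115.] 266 278 94 167 506
top [ 0.48752327 -0.06582352  0.91997199] [[412.57756163   0.         320.0565778 ]
 [  0.         412.57756163 194.70287376]
 [  0.           0.           1.        ]]
[[ 0.    -0.957 -0.291  0.079]
 [ 1.     0.    -0.     0.   ]
 [ 0.    -0.291  0.957 -0.156]
 [ 0.     0.     0.     1.   ]]
```

View pics/both0.png

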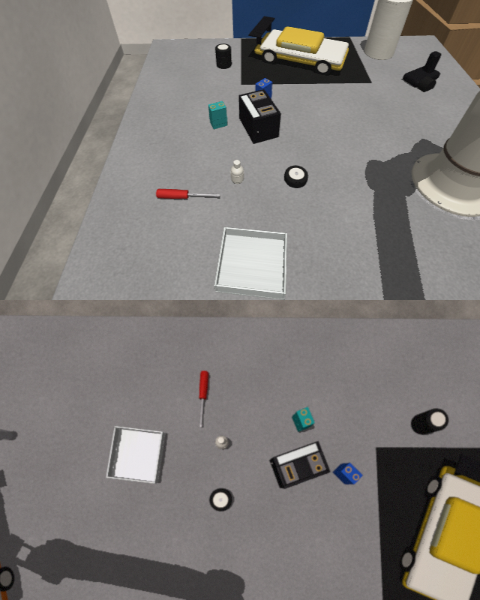

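```bash
python3 - <<'E'
import cv2,numpy as np
a=cv2.imread("pics/side0.png")[90:200,265:395];b=cv2.imread("pics/top0.png")[130:260,345:495]
a=cv2.resize(a,(709,600))[:, :];b=cv2.resize(b,(692,600))
cv2.imwrite("pics/crop0.png",cv2.resize(np.hstack([a,b]),(800,343),interpolation=cv2.INTER_AREA))
E
```

```text
(no output)
```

View pics/crop0.png

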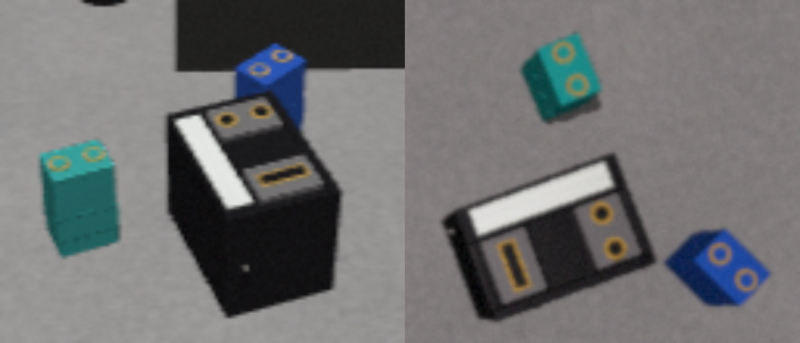

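Candidates in the top view:
- Grey pack with two round contacts at about (424,219), in the dock's right bay.
- Grey pack with one long contact at (387,227), in the left bay.
- Teal look-alike at (403,159).
- Blue look-alike at (464,230).

I choose the grey pack at (424,219). The crop shows its two round contacts clearly.

```bash
cat > h.py <<'E'
import cv2,numpy as np
from workcell import get_state, eyes, arm, silhouettes
from scipy.spatial.transform import Rotation as R
from scipy.optimize import least_squares
def PK(d,s=None):
    """projection matrix"""
    if "mount" in d:
        T=np.eye(4);q=np.array(s["orientation"]);T[:3,:3]=R.from_quat(q[[1,2,3,0]]).as_matrix();T[:3,3]=s["tcp_pos"]
        E=np.linalg.inv(T@np.array(d["mount"]))[:3]
    else: E=np.c_[cv2.Rodrigues(d["rvec"])[0],np.ravel(d["tvec"])]
    return d["camera_matrix"]@E
def proj(P,X):
    p=np.c_[np.atleast_2d(X),np.ones(len(np.atleast_2d(X)))]@P.T;return p[:,:2]/p[:,2:]
def tri(P1,P2,a,b):
    X=cv2.triangulatePoints(P1,P2,np.array(a,float).reshape(2,1),np.array(b,float).reshape(2,1)).ravel();X=X[:3]/X[3]
    return X,np.abs(np.r_[proj(P1,X)[0]-a,proj(P2,X)[0]-b]).max()
def atz(P,uv,z):
    A=np.c_[P[:,:2],-np.r_[uv,1]];s=np.linalg.solve(A,-(P[:,2]*z+P[:,3]));return np.r_[s[:2],z]
E
python3 - <<'E'
from h import *
S=eyes.camera("side");T=eyes.camera("top");Ps,Pt=PK(S),PK(T)
np.savez("P.npz",Ps=Ps,Pt=Pt)
sc=lambda u,v:np.array([265+u/3.114,90+v/3.118]); tc=lambda u,v:np.array([345+(u-405)/2.634,130+v/2.638])
for n,a,b in [("c_rear",(227,119),(602,212)),("c_front",(261,111),(615,248)),("rect",(284,174),(515,265)),("stripR",(188,117),(610,165)),("stripL",(240,208),(475,225))]:
    X,e=tri(Ps,Pt,sc(*a),tc(*b));print(n,X.round(4),e.round(2), atz(Pt,tc(*b),.1).round(4), atz(Ps,sc(*a),.1).round(4))
for n in ["tray"]:
    for c,P,k in[("side",Ps,1),("top",Pt,0)]:
        m=silhouettes(n,c)[k]["pixels"].astype(np.uint8)
        h=cv2.approxPolyDP(max(cv2.findContours(m,0,2)[0],key=cv2.contourArea),8,True).reshape(-1,2)
        print(c,h.tolist());[print(p,atz(P,p,.035).round(3),atz(P,p,0.).round(3)) for p in h]
for n in ["glue","wheel","driver"]:
    for c,P in[("side",Ps),("top",Pt)]:
        for r in silhouettes(n,c)[:1]:print(n,c,atz(P,r["at"],.02).round(3))
for p in [(403,159),(464,230)]:print("decoys",atz(Pt,p,.06).round(3))
E
```

```text
c_rear [ 0.5477 -0.2706  0.1037] 0.52 [ 0.549  -0.2716  0.1   ] [ 0.5466 -0.2752  0.1   ]
c_front [ 0.5211 -0.2797  0.1038] 0.32 [ 0.5219 -0.2808  0.1   ] [ 0.5202 -0.2847  0.1   ]
rect [ 0.5079 -0.2043  0.1038] 0.4 [ 0.5088 -0.2051  0.1   ] [ 0.5068 -0.2088  0.1   ]
stripR [ 0.5803 -0.2776  0.1015] 2.16 [ 0.5849 -0.2786  0.1   ] [ 0.5764 -0.2784  0.1   ]
stripL [ 0.5395 -0.1758  0.0964] 0.26 [ 0.5388 -0.1752  0.1   ] [ 0.5402 -0.1717  0.1   ]Traceback (most recent call last):
  File "<stdin>", line 9, in <module>
IndexError: list index out of range
```

```bash
python3 - <<'E'
from h import *
S=eyes.camera("side");T=eyes.camera("top");Ps,Pt=PK(S),PK(T)
for c,P in[("side",Ps),("top",Pt)]:
    L=[r for r in silhouettes("tray",c) if r["pixels"].sum()>4000]
    if L:
        m=L[0]["pixels"].astype(np.uint8)
        h=cv2.approxPolyDP(cv2.convexHull(max(cv2.findContours(m,0,2)[0],key=cv2.contourArea)),8,True).reshape(-1,2)
        [print(c,p,atz(P,p,.035).round(3),atz(P,p,0.).round(3)) for p in h]
for n in ["glue","wheel","driver"]:
    for c,P in[("side",Ps),("top",Pt)]:
        for r in silhouettes(n,c)[:1]:print(n,c,atz(P,r["at"],.02).round(3))
for p in [(403,159),(464,230)]:print("decoys",atz(Pt,p,.06).round(3))
E
```

```text
side [299 303] [0.628 0.152 0.035] [0.63  0.132 0.   ]
side [382 311] [0.48  0.169 0.035] [0.475 0.15  0.   ]
side [379 399] [0.499 0.318 0.035] [0.495 0.306 0.   ]
side [287 388] [0.641 0.3   0.035] [0.644 0.288 0.   ]
top [154 168] [0.643 0.287 0.035] [0.65  0.301 0.   ]
top [220 177] [0.624 0.144 0.035] [0.63  0.152 0.   ]
top [210 244] [0.48  0.16  0.035] [0.48  0.169 0.   ]
top [143 235] [0.499 0.303 0.035] [0.499 0.318 0.   ]
glue side [ 0.598 -0.031  0.02 ]
glue top [ 0.602 -0.021  0.02 ]
wheel side [ 0.437 -0.016  0.02 ]
driver side [0.751 0.048 0.02 ]
driver top [0.769 0.039 0.02 ]
decoys [ 0.661 -0.249  0.06 ]
decoys [ 0.511 -0.373  0.06 ]
```

drive_tool(
  targets="0.015 -0.035 0.004 0 0 -2;0.015 -0.035 0.004 0 0 -2;0.015 -0.035 0.004 0 0 -2;0.015 -0.035 0.004 0 0 -2;0.015 -0.035 0.004 0 0 -2",
  fingers=255,
)

```text
t: 2.27
tcp_pos: [0.3356, 0.4191, 0.247]
orientation: [0.0, 0.29, 0.957, 0.0]
wrist_force: [0.8, 0.4, 0.7]
gripper_width: 0.685
finger_force: 0.0
```

drive_tool(
  targets="0.015 -0.035 0.004 0 0 -2;0.015 -0.035 0.004 0 0 -2;0.015 -0.035 0.004 0 0 -2;0.015 -0.035 0.004 0 0 -2;0.015 -0.035 0.004 0 0 -2",
)

```text
t: 2.68
tcp_pos: [0.4106, 0.2439, 0.2673]
orientation: [0.0, 0.372, 0.928, 0.0]
wrist_force: [-0.4, 0.0, -0.7]
gripper_width: 0.323
finger_force: 0.0
```

drive_tool(
  targets="0.012 -0.035 0 0 0 -2;0.012 -0.035 0 0 0 -2;0.012 -0.035 0 0 0 -2;0.012 -0.035 0 0 0 -2;0.012 -0.035 0 0 0 -2",
)

```text
t: 3.1
tcp_pos: [0.4705, 0.069, 0.2672]
orientation: [0.0, 0.452, 0.892, 0.0]
wrist_force: [1.0, 0.8, 0.0]
gripper_width: 0.01
finger_force: 0.0
```

drive_tool(
  targets="0.008 -0.035 0 0 0 -2;0.008 -0.035 0 0 0 -2;0.008 -0.035 0 0 0 -2;0.008 -0.035 0 0 0 -2;0.008 -0.035 0 0 0 -2",
)

```text
t: 3.52
tcp_pos: [0.5103, -0.106, 0.2671]
orientation: [0.0, 0.528, 0.85, 0.0]
wrist_force: [-0.4, -0.0, 0.1]
gripper_width: 0.002
finger_force: 0.0
```

drive_tool(
  targets="0.005 -0.033 -0.008 0 0 -1.5;0.005 -0.033 -0.008 0 0 -1.5;0.005 -0.033 -0.008 0 0 -1.5;0.005 -0.033 -0.008 0 0 -1.5;0.004 -0.033 -0.005 0 0 -1",
)

```text
t: 3.93
tcp_pos: [0.5341, -0.2705, 0.229]
orientation: [-0.0, 0.578, 0.816, 0.0]
wrist_force: [0.3, 0.3, 0.3]
gripper_width: 0.007
finger_force: 0.0
```

```bash
python3 - <<'E'
from h import *
s=get_state();d=eyes.camera("wrist");P=PK(d,s);np.savez("w1.npz",P=P)
im=d["color"][:,:,::-1];cv2.imwrite("pics/w1.png",im)
print(s["tcp_pos"],proj(P,[[.5344,-.275,.1025],[.508,-.204,.1025],[.5477,-.2706,.1037],[.5211,-.2797,.1037],s["tcp_pos"]]).round(1))
E
```

```text
[ 0.53410236 -0.27054829  0.22898599] [[319.9 198.2]
 [318.4 123. ]
 [333.3 198.8]
 [306.3 198.6]
 [320.8 249.7]]
```

View pics/w1.png

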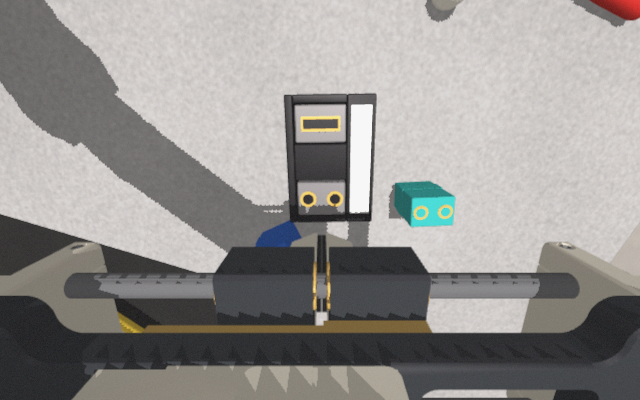

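The wrist view shows the wanted contacts at (308,199) and (335,199), aligned with the tool axes and about 1.5 px from the prediction. The other pack is at (320,124). I'm going down to press.

drive_tool(
  targets="0.002 -0.004 -0.025 0 0 0;0 0 -0.03 0 0 0;0 0 -0.03 0 0 0;0 0 -0.02 0 0 0;0 0 -0.01 0 0 0",
)

```text
t: 4.4
tcp_pos: [0.5343, -0.2721, 0.1116]
orientation: [-0.002, 0.578, 0.816, -0.0]
wrist_force: [-0.2, 0.1, 0.4]
gripper_width: 0.006
finger_force: 0.0
```

drive_tool(
  targets="0 0 -0.002 0 0 0;0 0 -0.002 0 0 0;0 0 -0.002 0 0 0;0 0 -0.001 0 0 0;0 0 0 0 0 0",
)

```text
t: 4.82
tcp_pos: [0.5369, -0.2737, 0.1089]
orientation: [0.001, 0.578, 0.816, 0.0]
wrist_force: [0.5, 0.3, -0.7]
gripper_width: 0.004
finger_force: 0.0
```

drive_tool(
  targets="0 0 -0.002 0 0 0;0 0 -0.002 0 0 0;0 0 -0.001 0 0 0;0 0 0 0 0 0",
)

```text
t: 5.15
tcp_pos: [0.5363, -0.2736, 0.1031]
orientation: [0.0, 0.578, 0.816, 0.0]
wrist_force: [-0.7, -0.0, 2.4]
gripper_width: 0.002
finger_force: 1.6
```

drive_tool(
  targets="0 0 -0.001 0 0 0;0 0 -0.001 0 0 0;0 0 0 0 0 0",
)

```text
t: 5.4
tcp_pos: [0.5364, -0.2736, 0.1016]
orientation: [0.0, 0.578, 0.816, 0.0]
wrist_force: [-2.6, 0.2, 6.5]
gripper_width: 0.005
finger_force: 3.4
```

drive_tool(
  targets="0 0 -0.001 0 0 0;0 0 -0.001 0 0 0;0 0 -0.001 0 0 0;0 0 0 0 0 0",
)

```text
t: 5.73
tcp_pos: [0.5363, -0.2737, 0.0987]
orientation: [0.0, 0.578, 0.816, 0.0]
wrist_force: [-1.8, 0.6, 7.9]
gripper_width: 0.006
finger_force: 4.0
```

drive_tool(
  targets="0 0 -0.001 0 0 0;0 0 0 0 0 0",
)

```text
t: 5.9
tcp_pos: [0.5364, -0.2737, 0.0978]
orientation: [0.0, 0.578, 0.816, 0.0]
wrist_force: [-2.2, 0.5, 8.5]
gripper_width: 0.005
finger_force: 4.0
```

drive_tool(
  targets="0 0 -0.001 0 0 0;0 0 0 0 0 0",
)

```text
t: 6.07
tcp_pos: [0.5364, -0.2737, 0.0968]
orientation: [0.0, 0.578, 0.816, 0.0]
wrist_force: [-2.5, 0.0, 8.5]
gripper_width: 0.004
finger_force: 4.3
```

drive_tool(
  targets="0 0 -0.001 0 0 0;0 0 0 0 0 0",
)

```text
t: 6.23
tcp_pos: [0.5365, -0.2739, 0.0962]
orientation: [0.001, 0.578, 0.816, 0.0]
wrist_force: [-3.7, 0.8, 12.7]
gripper_width: 0.005
finger_force: 5.7
```

drive_tool(
  targets="0 0 -0.0005 0 0 0;0 0 0 0 0 0",
)

```text
t: 6.4
tcp_pos: [0.5366, -0.274, 0.0961]
orientation: [0.001, 0.578, 0.816, 0.0]
wrist_force: [-3.5, 1.0, 13.6]
gripper_width: 0.01
finger_force: 6.5
```

drive_tool(
  targets="0 0 -0.0005 0 0 0;0 0 0 0 0 0",
)

```text
t: 6.57
tcp_pos: [0.5367, -0.2741, 0.0959]
orientation: [0.001, 0.578, 0.816, 0.0]
wrist_force: [-3.9, 1.4, 14.6]
gripper_width: 0.003
finger_force: 7.3
```

The force climbs at about 6.5 mm of depth, so this is the stop and the release depth is behind us. I'm letting up.

drive_tool(
  targets="0 0 0.004 0 0 0;0 0 0.008 0 0 0;0 0 0.012 0 0 0;0 0 0.016 0 0 0;0 0 0.02 0 0 0",
)

```text
t: 6.98
tcp_pos: [0.5353, -0.2728, 0.1537]
orientation: [-0.001, 0.578, 0.816, -0.0]
wrist_force: [-0.3, -0.1, 0.3]
gripper_width: 0.005
finger_force: 0.0
```

drive_tool(
  targets="0 0 0.03 0 0 0;0 0 0.03 0 0 0;0 0 0.01 0 0 0;0 0 0 0 0 0;0 0 0 0 0 0",
  fingers=0,
)

```text
t: 7.4
tcp_pos: [0.5362, -0.2732, 0.2241]
orientation: [0.0, 0.578, 0.816, 0.0]
wrist_force: [-0.6, 0.6, 0.1]
gripper_width: 0.317
finger_force: 0.0
```

```bash
python3 - <<'E'
from h import *
s=get_state();d=eyes.camera("wrist");P=PK(d,s)
a=d["color"][:,:,::-1]
S=eyes.camera("side");T=eyes.camera("top")
b=cv2.resize(S["color"][90:190,270:390,::-1],(480,400));c=cv2.resize(T["color"][170:270,340:460,::-1],(480,400))
np.savez("w2.npz",P=P);print(s["tcp_pos"])
cv2.imwrite("pics/w2.png",cv2.resize(np.hstack([a,b]),(800,286),interpolation=cv2.INTER_AREA))
for z in(.103,.1385):print(proj(P,[[.5359,-.2745,z]]).round(1))
for n,p in (("side",PK(S)),("wrist",P)):
  for r in silhouettes("pack",n)[:4]:
    ys,xs=np.where(r["pixels"]);print(n,round(r["conf"],2),np.round(r["at"]),xs.min(),xs.max(),ys.min(),ys.max())
E
```

```text
[ 0.53623149 -0.2732284   0.22405042]
[[320.2 196.6]]
[[320.1 207.5]]
side 0.84 [289. 155.] 278 303 136 171
side 0.75 [342. 121.] 332 356 111 134
side 0.61 [357. 110.] 342 363 104 129
wrist 0.86 [422. 201.] 395 456 180 226
wrist 0.81 [277. 236.] 253 301 220 252
wrist 0.66 [322. 198.] 293 346 178 224
```

View pics/w2.png

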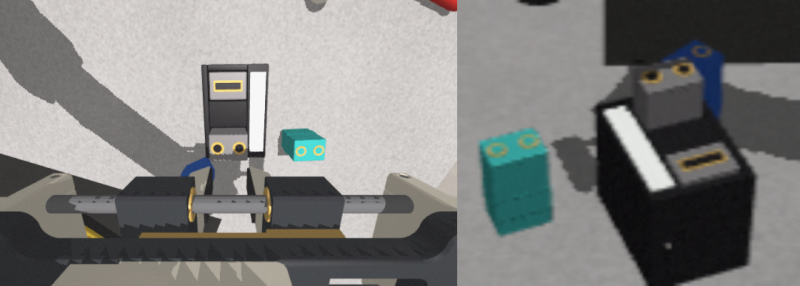

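The pack has sprung up: its contacts are at wrist pixels (304,207) and (335,207), so its top is at z≈0.138 as expected. I'm opening and going down over it.

drive_tool(
  targets="0 0 -0.01 0 0 0;0 0 -0.01 0 0 0;0 0 -0.01 0 0 0;0 0 -0.01 0 0 0;0 0 -0.01 0 0 0",
)

```text
t: 8.07
tcp_pos: [0.5356, -0.2731, 0.1719]
orientation: [-0.001, 0.578, 0.816, -0.0]
wrist_force: [-0.2, 0.1, 0.3]
gripper_width: 0.902
finger_force: 0.0
```

drive_tool(
  targets="0 0 0 0 0 0;0 0 0 0 0 0;0 0 0 0 0 0;0 0 0 0 0 0",
)

```text
t: 8.4
tcp_pos: [0.5366, -0.2736, 0.1744]
orientation: [0.001, 0.578, 0.816, 0.0]
wrist_force: [0.6, -0.0, -0.3]
gripper_width: 1.002
finger_force: 0.0
```

drive_tool(
  targets="0 0 -0.015 0 0 0;0 0 -0.015 0 0 0;0 0 -0.015 0 0 0;0 0 -0.012 0 0 0;0 0 -0.01 0 0 0",
)

```text
t: 8.82
tcp_pos: [0.5362, -0.2733, 0.1062]
orientation: [0.0, 0.578, 0.816, 0.0]
wrist_force: [-0.4, -0.3, 0.3]
gripper_width: 1.003
finger_force: 0.0
```

drive_tool(
  targets="0 0 0 0 0 0;0 0 0 0 0 0",
)

```text
t: 8.98
tcp_pos: [0.536, -0.2733, 0.1065]
orientation: [-0.0, 0.578, 0.816, -0.0]
wrist_force: [-0.1, -0.3, -0.1]
gripper_width: 1.001
finger_force: 0.0
```

drive_tool(
  targets="0 0 0 0 0 0;0 0 0 0 0 0;0 0 0 0 0 0;0 0 0 0 0 0;0 0 0 0 0 0",
  fingers=255,
)

```text
t: 9.4
tcp_pos: [0.5364, -0.2735, 0.1072]
orientation: [0.0, 0.578, 0.816, 0.0]
wrist_force: [0.3, -0.5, 0.0]
gripper_width: 0.684
finger_force: 0.0
```

drive_tool(
  targets="0 0 0 0 0 0;0 0 0 0 0 0;0 0 0 0 0 0;0 0 0 0 0 0;0 0 0 0 0 0",
)

```text
t: 9.82
tcp_pos: [0.5359, -0.2735, 0.1068]
orientation: [-0.0, 0.578, 0.816, -0.0]
wrist_force: [-1.4, 0.4, 2.5]
gripper_width: 0.546
finger_force: 29.9
```

drive_tool(
  targets="0 0 0.008 0 0 0;0 0 0.012 0 0 0;0 0 0.015 0 0 0;0 0 0.015 0 0 0;0 0 0.015 0 0 0",
)

```text
t: 10.23
tcp_pos: [0.5363, -0.2732, 0.1731]
orientation: [0.0, 0.578, 0.816, 0.0]
wrist_force: [0.1, 0.1, -1.9]
gripper_width: 0.544
finger_force: 29.9
```

drive_tool(
  targets="0 0 0.015 0 0 0;0 0 0.015 0 0 0;0 0 0.01 0 0 0;0 0 0 0 0 0;0 0 0 0 0 0",
)

```text
t: 10.65
tcp_pos: [0.5365, -0.2734, 0.2124]
orientation: [0.001, 0.578, 0.816, 0.0]
wrist_force: [0.3, -0.1, -3.6]
gripper_width: 0.545
finger_force: 29.9
```

```bash
python3 - <<'E'
from h import *
s=get_state();d=eyes.camera("wrist")
a=d["color"][:,:,::-1]
S=eyes.camera("side");b=cv2.resize(S["color"][60:200,250:418,::-1],(480,400))
print(s["tcp_pos"],s["wrist_force"],s["gripper_width"],s["finger_force"])
cv2.imwrite("pics/w3.png",cv2.resize(np.hstack([a,b]),(800,286),interpolation=cv2.INTER_AREA))
E
```

```text
[ 0.53650709 -0.27335346  0.21244   ] [ 0.30700288 -0.0770647  -3.57250638] 0.544697652724225 29.874060451984406
```

View pics/w3.png

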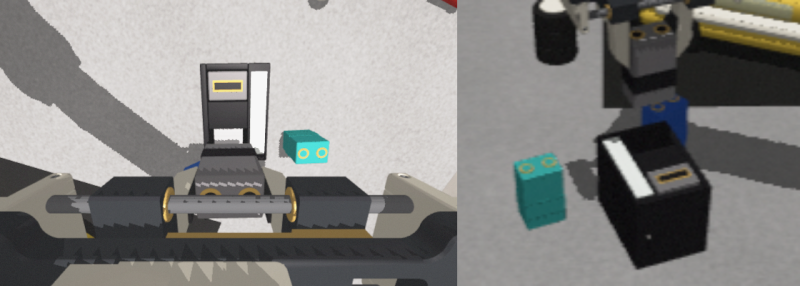

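The pack is out and hanging upright in the gripper, and the other pack is still flush in its bay (wrist view (320,120)). I'm carrying it to the tray.

drive_tool(
  targets="0 0.012 0 0 0 0;0.002 0.025 0 0 0 0;0.002 0.033 0 0 0 0;0.002 0.033 0 0 0 0;0.002 0.033 0 0 0 0",
)

```text
t: 11.17
tcp_pos: [0.5432, -0.1349, 0.2107]
orientation: [-0.001, 0.578, 0.816, -0.0]
wrist_force: [-0.4, 1.0, -1.5]
gripper_width: 0.548
finger_force: 29.9
```

drive_tool(
  targets="0.002 0.033 0 0 0 0;0.002 0.033 0 0 0 0;0.002 0.033 0 0 0 0;0.002 0.033 0 0 0 0;0.002 0.033 0 0 0 0",
)

```text
t: 11.58
tcp_pos: [0.553, 0.0303, 0.2109]
orientation: [-0.001, 0.578, 0.816, -0.0]
wrist_force: [0.0, 0.9, -3.2]
gripper_width: 0.544
finger_force: 29.9
```

drive_tool(
  targets="0.002 0.033 0 0 0 0;0.002 0.033 0 0 0 0;0.002 0.033 0 0 0 0;0.002 0.033 0 0 0 0;0 0.033 0 0 0 0",
)

```text
t: 12.0
tcp_pos: [0.561, 0.1949, 0.2108]
orientation: [-0.001, 0.578, 0.816, -0.001]
wrist_force: [0.9, 0.1, -2.4]
gripper_width: 0.547
finger_force: 29.9
```

drive_tool(
  targets="0 0.022 0 0 0 0;0 0.01 0 0 0 0;0 0 0 0 0 0;0 0 0 0 0 0",
)

```text
t: 12.33
tcp_pos: [0.5614, 0.2242, 0.2109]
orientation: [-0.0, 0.577, 0.816, -0.001]
wrist_force: [-0.1, -0.7, -2.0]
gripper_width: 0.543
finger_force: 29.9
```

```bash
python3 - <<'E'
from h import *
s=get_state()
S=eyes.camera("side");T=eyes.camera("top");a=S["color"][180:400,220:460,::-1];b=T["color"][110:330,80:320,::-1]
d=eyes.camera("wrist");P=PK(d,s)
for r in silhouettes("tray","wrist")[:1]:
    m=r["pixels"].astype(np.uint8);h=cv2.approxPolyDP(cv2.convexHull(max(cv2.findContours(m,0,2)[0],key=cv2.contourArea)),8,True).reshape(-1,2)
    [print(p,atz(P,p,.035).round(3)) for p in h]
print(s["tcp_pos"],s["wrist_force"],s["gripper_width"])
cv2.imwrite("pics/w4.png",cv2.resize(np.hstack([a,b,cv2.resize(d["color"][:,:,::-1],(352,220))]),(800,212),interpolation=cv2.INTER_AREA))
E
```

```text
[291  95] [0.497 0.307 0.035]
[404 151] [0.64  0.293 0.035]
[364 226] [0.631 0.19  0.035]
[277 216] [0.523 0.166 0.035]
[246 201] [0.481 0.172 0.035]
[0.56137005 0.2241626  0.21088183] [-0.0589935  -0.71099523 -2.00520188] 0.5429147975183772
```

View pics/w4.png

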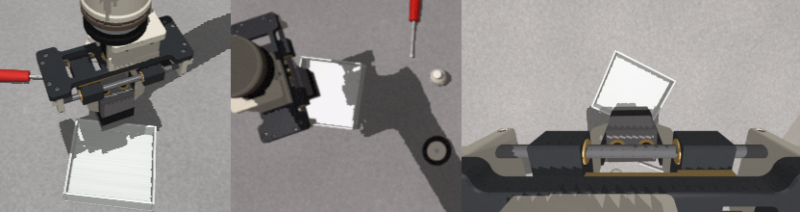

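The wrist and top views put the pack over the tray, with centre and corners agreeing within 5 mm. I'm lowering it.

drive_tool(
  targets="0 0.003 -0.03 0 0 0;0 0 -0.035 0 0 0;0 0 -0.035 0 0 0;0 0 -0.025 0 0 0;0 0 -0.018 0 0 0",
)

```text
t: 12.95
tcp_pos: [0.5609, 0.2252, 0.0659]
orientation: [-0.001, 0.579, 0.816, -0.002]
wrist_force: [-0.3, -0.2, -2.2]
gripper_width: 0.544
finger_force: 29.9
```

drive_tool(
  targets="0 0 -0.006 0 0 0;0 0 -0.003 0 0 0;0 0 -0.001 0 0 0;0 0 0 0 0 0",
)

```text
t: 13.28
tcp_pos: [0.5634, 0.2277, 0.06]
orientation: [0.001, 0.578, 0.816, 0.001]
wrist_force: [1.3, -0.3, -2.1]
gripper_width: 0.545
finger_force: 29.9
```

drive_tool(
  targets="0 0 -0.002 0 0 0;0 0 -0.001 0 0 0;0 0 0 0 0 0",
)

```text
t: 13.53
tcp_pos: [0.5626, 0.2279, 0.0565]
orientation: [0.0, 0.578, 0.816, 0.001]
wrist_force: [0.4, 0.1, -1.9]
gripper_width: 0.547
finger_force: 29.9
```

drive_tool(
  targets="0 0 -0.001 0 0 0;0 0 -0.001 0 0 0;0 0 -0.001 0 0 0;0 0 0 0 0 0",
)

```text
t: 13.87
tcp_pos: [0.5625, 0.2279, 0.0548]
orientation: [0.0, 0.578, 0.816, 0.0]
wrist_force: [-4.9, -2.0, 11.9]
gripper_width: 0.546
finger_force: 29.9
```

drive_tool(
  targets="0 0 -0.001 0 0 0;0 0 0 0 0 0",
)

```text
t: 14.03
tcp_pos: [0.5621, 0.2278, 0.0544]
orientation: [-0.0, 0.578, 0.816, 0.0]
wrist_force: [-7.9, -2.6, 18.0]
gripper_width: 0.542
finger_force: 30.0
```

drive_tool(
  targets="0 0 0.001 0 0 0;0 0 0.0005 0 0 0;0 0 0 0 0 0",
)

```text
t: 14.28
tcp_pos: [0.5621, 0.2278, 0.0545]
orientation: [0.0, 0.578, 0.816, 0.0]
wrist_force: [-4.5, -1.4, 9.4]
gripper_width: 0.545
finger_force: 30.0
```

drive_tool(
  targets="0 0 0 0 0 0;0 0 0 0 0 0;0 0 0 0 0 0;0 0 0 0 0 0;0 0 0 0 0 0",
  fingers=40,
)

```text
t: 14.7
tcp_pos: [0.5623, 0.2277, 0.053]
orientation: [0.0, 0.578, 0.816, 0.0]
wrist_force: [-0.6, 0.1, -0.1]
gripper_width: 0.828
finger_force: 0.0
```

drive_tool(
  targets="0 0 0.008 0 0 0;0 0 0.015 0 0 0;0 0 0.025 0 0 0;0 0 0.035 0 0 0;0 0 0.035 0 0 0",
)

```text
t: 15.12
tcp_pos: [0.5613, 0.2273, 0.1721]
orientation: [-0.001, 0.578, 0.816, -0.001]
wrist_force: [0.5, 0.3, 0.2]
gripper_width: 0.841
finger_force: 0.0
```

drive_tool(
  targets="-0.01 -0.02 0.03 0 0 0;-0.01 -0.03 0.02 0 0 0;-0.01 -0.035 0 0 0 0;-0.01 -0.035 0 0 0 0;-0.01 -0.035 0 0 0 0",
)

```text
t: 15.53
tcp_pos: [0.5119, 0.0714, 0.2226]
orientation: [0.001, 0.578, 0.816, 0.001]
wrist_force: [0.9, -0.7, 0.2]
gripper_width: 0.842
finger_force: 0.0
```

```bash
python3 - <<'E'
from h import *
S=eyes.camera("side");T=eyes.camera("top");a=cv2.resize(S["color"][90:400,200:440,::-1],(480,620));b=cv2.resize(T["color"][80:280,120:470,::-1],(1085,620))
cv2.imwrite("pics/w5.png",cv2.resize(np.hstack([a,b]),(800,317),interpolation=cv2.INTER_AREA));print(get_state()["tcp_pos"],get_state()["wrist_force"])
E
```

```text
[0.51087595 0.06532163 0.22203796] [0.06583056 0.23890298 1.05152749]
```

View pics/w5.png

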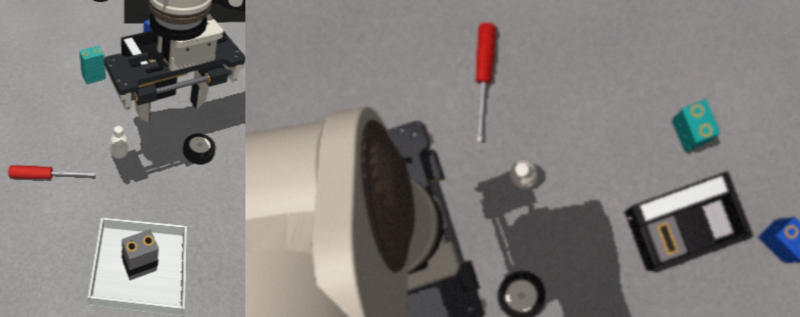

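The pack stands upright in the box (side crop (140,255)). The other pack is still in the left bay, its contact at top crop (668,240), and the wheel, glue bottle and screwdriver haven't moved. I'm handing in.

```bash
python3 -c "
from workcell import arm;print(arm.hand_in())"
```

```text
the job is handed in; nothing more can be done
None
```

The pack with the two round contacts was pressed until its latch let go, drawn out and stood upright in the battery box; the other pack stayed in its bay, nothing else moved, and the job is handed in at about 16 s on the robot's clock.

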